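# Balance the counterweight bar on the saddle

### The job

The imager's counterweight bar has a weight locked somewhere inside, so its balance point need not be at its middle and cannot be seen. Lift it clear of its cradle and find by feel, with low trial lifts, where it balances, never letting it tip steeply. Then lay it gently across the narrow saddle of the stand at that point, so that it stays level there on its own after you let go; disturb nothing else.

Things in the scene. Friction and masses are not known exactly. Their poses are not given: they have to be found in the camera images.
- bar: Counterweight bar: closed aluminium box tube 340 long, 20 wide, 34 high, grey end caps, a 12 mm steel stub 25 long at its +x end. Origin: mid-length on the underside; x along it, z up. 0.65 to 0.8 kg; the weight inside puts the balance point up to 65 mm from the middle along x, either way. Starts loose in the cradle. Gripped with fingertips over 5 mm above its underside, the fingers clear the saddle.
- cradle: Fixed cradle the bar starts in, along its x: white base 310 x 60 x 12 mm, two aluminium posts (20 mm along x) centred 130 mm either side of the origin, tops 60 mm above the bench, each with two cheeks rising 16 mm higher (to 76 mm), 5 mm clear of each side of the bar. Between the posts the bar's sides are free. Origin: centre of the base's underside, z up.
- saddle (a point): Centre of the top face of the stand's saddle, 80 mm above the bench: a flat level grey block 14 mm (its x) by 46 mm (its y), 10 mm thick, on a 22 mm post and a round base 80 mm across, fixed. The bar is to lie across it, its length along the saddle's x, either way round; it stays only with its balance point over the 14 mm width.
- wellplate: Bystander: white well plate 86 x 128 x 15 mm, loose on the bench. Origin: centre of the underside.
- dishes: Bystander: stack of three dishes, 90 mm across, 44 mm high, loose. Origin: centre of the underside.
- joystick: Bystander: stage joystick, grey box 110 x 150 x 28 mm with a stick up to 98 mm, loose. Origin: centre of the underside.
- stand: The stand that carries the saddle (all of it fixed to the bench). Origin: centre of the base's underside, 80 mm below the saddle's centre; same axes as the saddle.
Things that resemble listed ones, but are neither listed nor needed, are in the scene too. What is meant by the stand is not orange or pink, and is the smaller of those in its own colour.

How it is judged:
By the outcome, as a careful person would: the job done as asked, in the order asked, and still so for the second after the job is handed in, with the robot touching nothing.
It also fails if it takes over 72 s, if anything falls off the work surface, if the arm or the gripper's body presses on something with over 40 N, if the wrist force passes 120 N, or if a joint passes its speed limit or range.

### The arm

A 6-joint arm with a two-finger parallel gripper is mounted at the origin on the work surface. World frame = base frame: x ahead of the robot, y to its left, z up, the work surface at z = 0. Lengths are in m, angles in rad, forces in N, time in s.
With the tool pointing down it reaches from about 0.325 to 0.9 m from the base axis. Payload 6.1 kg.
Tool frame: the origin (TCP) lies between the finger pads; the fingertips stand 22 mm ahead of it and the grasp point (between the pads) lies 3 mm ahead of it (robot.tcp_to_tips is the distance from the TCP to the fingertips, in m); z points along the fingers, y is the line along which they close (so a half turn about z gives the same grasp; the last joint's range is limited). The gripper opens to 85 mm and grips with 20 to 120 N. Pads are 22 mm wide; open, the fingers measure 114 mm over their backs; the gripper's body (76 mm by 85 mm) begins 54 mm behind the grasp point. The pads swing forward as they close: fully open they stand 13 mm farther back than shut.
Start: joints at [1.076, 0.22, 1.526, -0, 1.395, -0.126], TCP at [0.225, 0.583, 0.253] pointing down, gripper open.
Joint ranges: [-2.98, 2.98], [-0.91, 2.08], [0.09, 2.57], [-1.24, 4.39], [0.2, 2.65], [-2.68, 2.68]. Speed limits (rad/s): [2.57, 2.57, 3.01, 3.14, 3.14, 3.14].

### API

Orientations are given as a unit quaternion [w, x, y, z].
In Python, from bench import robot, snapshot, workorder, finder gives the robot as it stands. The module is installed in compiled form; this text tells all that it offers.
- The arm moves only by the shell command python3 -m pendant 'ROWS' [OPENING]. ROWS is text: rows parted by semicolons, each of 6 numbers parted by spaces: the shift along the world's x, y, z in mm, then the turn, a rotation vector about the world's x, y, z in degrees. In form: x y z rx ry rz; .... A call has 1 to 8 rows; each row shifts and turns the commanded pose from where the row before left it; what a row does not reach is not made up. A row lasts 1/8 s, in which the tool goes at most 62.5 mm and 10.7 degrees, less where a joint would pass 70% of its speed; a pose out of reach is approached as far as the arm can. A call with a gripper value outside its range is refused whole. OPENING is the opening, from -1 (shut) to 1 (fully open), set as the call begins (- or left out, the last holds). The fingers move at their own pace and stop on an object; the grip force is fixed at half the most. Time passes only in rows, so rows that do not move let the fingers close. It gives the time, the measured TCP pose, the force, the opening and the grip force at its end, in the units of the state.
- robot.sense(): the state, without advancing time (a new reading comes with each control period).
- snapshot(name): name is "side" or "top" or "wrist"; returns a dict with "color" (384x512x3 uint8, blue, green, red), "range_z" (384x512 float32, m along the optical axis (not along the pixel's ray), 0 where there is no reading), "fx", "fy", "cx", "cy" (pixels), "R" (3x3) and "t" (3): a world point X has camera coordinates R X + t. Camera axes: x right, y down, z forward; pixel columns grow to the right and rows downward; lengths in m; the calibration is good to about 2 mm. A picture is of the moment at which its call begins.
- workorder.hand_in(): hands the job in; it is judged then, once.
Trained networks look in a picture, given as the dict that the camera call returned (one of the last four; its "shot" number tells which), for a name from the list of things; names that differ only in an ending like _2 or _b are one class to them, and where a whole thing is asked for, a point or a joint stands for the part that bears it (a point fixed in the world has none). Each returns a list of dicts, best first, with "conf" (0 to 1); they miss things now and then, are a little off and sometimes report something else, mostly with a low value. They report only what shows in the picture. A call takes as long as a camera call. They do not tell look-alikes from the thing itself.
- finder.outline_of(picture, name): "pixels" (384x512 bool, what is visible of it).
- finder.pinpoint(picture, name): "centre" ([x, y, z] in m, in world coordinates, good to about 4 mm: a listed point, or the origin of a listed thing).
The state is a dict: "clock": time; "joint_positions": joint angles; "qd": joint speeds; "joint_efforts": joint torques, N m; "tool_pos": TCP position; "eef_rot": TCP orientation; "force": force on the tool from outside, world axes, zero at the start; "moment": the same for the moment, N m; "finger_gap": finger opening in m; "grip_force": force on a finger pad.
Only numpy, scipy, OpenCV 4.12 (cv2) and the standard library are available. Lean on these libraries where they do the work, as an engineer would, in place of code of your own. Each camera call takes 0.05 s, during which the arm holds its last target. There are 200 camera calls.

## Working session

There is one attempt and no reset: what is moved stays moved. The work goes in short steps, Python scripts to look and compute and a shell command to move; the robot and the scene stay as the last step left them, time stands still between calls to the robot, and variables do not carry over. Pictures are saved under pics/ and viewed, at most 10 in all, crops included, and the job is handed in when it is done.

```bash
mkdir -p pics
cat > h.py <<'E'
import numpy as np, cv2
from bench import robot, snapshot, workorder, finder
def world(p,u,v,z=None):
    z=p["range_z"][v,u] if z is None else z
    c=np.stack([(u-p["cx"])/p["fx"]*z,(v-p["cy"])/p["fy"]*z,z],-1)
    return (c-p["t"])@p["R"]
E
python3 - <<'E'
from h import *
P={n:snapshot(n) for n in("top","side")}
cv2.imwrite("pics/a.png",cv2.resize(P["top"]["color"],(800,600)))
cv2.imwrite("pics/b.png",cv2.resize(P["side"]["color"],(800,600)))
for n,p in P.items():
  print(n,p["R"].round(2).tolist(),p["t"].round(3))
  for o in("bar","cradle","saddle","stand","wellplate","dishes","joystick"):
    for d in finder.pinpoint(p,o)[:4]:
      c=np.array(d["centre"]);q=p["R"]@c+p["t"]
      print(o,c.round(3),round(d["conf"],2),"px",int(q[0]/q[2]*p["fx"]+p["cx"]),int(q[1]/q[2]*p["fy"]+p["cy"]))
print(robot.sense())
E
```

```text
top [[-0.03, -1.0, -0.01], [-1.0, 0.03, -0.08], [0.08, 0.01, -1.0]] [0.054 0.564 1.318]
bar [0.491 0.054 0.065] 0.92 px 256 220
bar [0.295 0.469 0.001] 0.21 px 131 284
cradle [0.491 0.062 0.004] 0.63 px 254 220
saddle [0.744 0.192 0.078] 0.69 px 210 141
saddle [0.631 0.014 0.077] 0.65 px 267 174
saddle [ 0.833 -0.136  0.116] 0.64 px 314 106
saddle [0.766 0.009 0.115] 0.63 px 268 129
stand [ 0.835 -0.137 -0.004] 0.93 px 310 116
stand [0.628 0.01  0.001] 0.72 px 268 178
stand [ 0.741  0.188 -0.004] 0.71 px 214 147
stand [ 0.767  0.007 -0.004] 0.62 px 268 137
wellplate [ 0.663 -0.382 -0.006] 0.63 px 386 165
dishes [0.682 0.382 0.003] 0.58 px 156 166
joystick [ 0.298  0.471 -0.002] 0.98 px 130 283
joystick [0.492 0.053 0.065] 0.41 px 256 219
side [[0.95, -0.31, 0.01], [-0.22, -0.69, -0.69], [0.22, 0.65, -0.73]] [-0.516  0.208  1.587]
bar [0.494 0.056 0.061] 0.81 px 239 198
cradle [0.496 0.061 0.002] 0.74 px 239 208
saddle [0.767 0.007 0.111] 0.74 px 315 181
saddle [0.632 0.013 0.079] 0.64 px 279 195
saddle [ 0.838 -0.133  0.11 ] 0.55 px 350 205
saddle [0.745 0.189 0.082] 0.53 px 291 156

[... 319 characters left out ...]
150
{'clock': 0.8, 'joint_positions': array([ 1.07587211e+00,  2.20344335e-01,  1.52649563e+00, -2.12988085e-05,
        1.39469919e+00, -1.26078062e-01]), 'qd': array([-0.00012954,  0.00136141, -0.00115593,  0.00090758, -0.00080961,
        0.00027788]), 'joint_efforts': array([-7.90532922e-04, -4.96789777e+01, -3.89705729e+01, -8.48283526e-05,
        5.18441611e-04, -4.45050034e-06]), 'tool_pos': array([0.22533281, 0.58296383, 0.25333647]), 'eef_rot': array([1.81575557e-05, 1.83377590e-01, 9.83042552e-01, 2.22707465e-05]), 'force': array([-0.22482676,  1.21016479, -0.12106292]), 'moment': array([ 0.01145069, -0.04176661,  0.01928382]), 'grip_force': 0.0, 'finger_gap': 0.08510127143565611}
```

View pics/a.png

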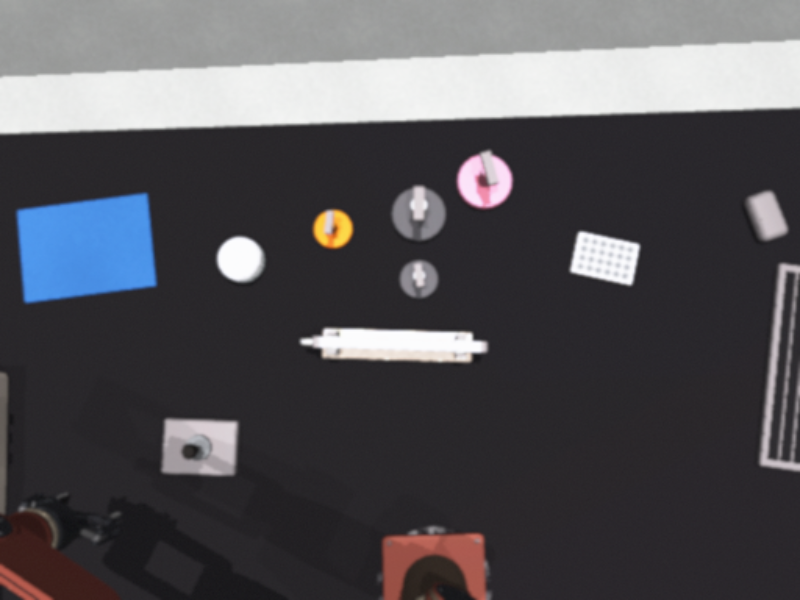

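View pics/b.png

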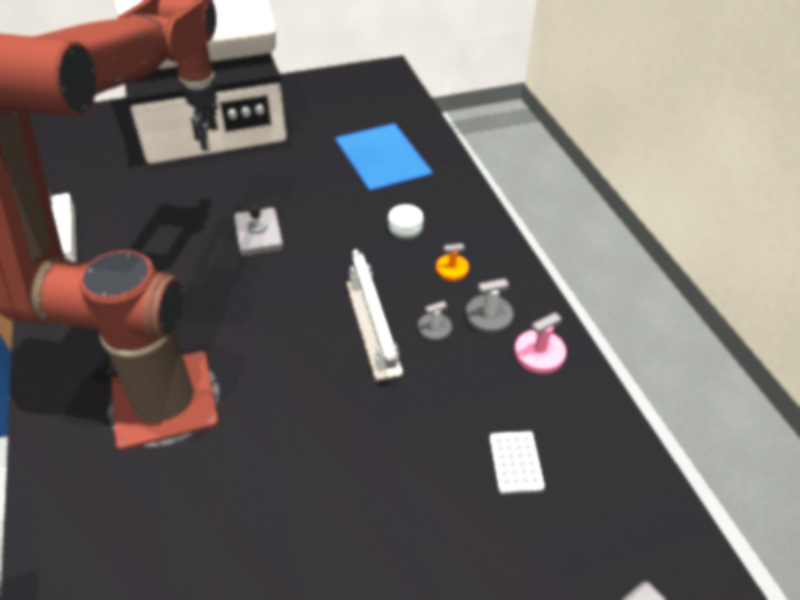

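The top view shows the bar at px (256,220), 512-scale, with its stub towards +y. The things that could be taken for the stand are:
- small grey at (268,174)
- large grey at (268,129)
- orange at (210,141)
- pink at (314,106)

I choose the small grey one. I'll check it in a close crop and measure yaws.

```bash
python3 - <<'E'
from h import *
p=snapshot("top")
cv2.imwrite("pics/c.png",cv2.resize(p["color"][95:250,185:345],(800,600),interpolation=cv2.INTER_CUBIC))
m=finder.outline_of(p,"bar")[0]["pixels"]
v,u=np.nonzero(m); X=world(p,u,v); X=X[(X[:,2]>.07)&(X[:,2]<.13)]
print(np.median(X,0), X.min(0),X.max(0))
l=cv2.fitLine(X[:,:2].astype(np.float32),cv2.DIST_HUBER,0,.001,.001).ravel();print("bar",l,np.degrees(np.arctan2(l[1],l[0])))
v,u=np.mgrid[160:190,250:286];X=world(p,u.ravel(),v.ravel());X=X[X[:,2]>.065]
r=cv2.minAreaRect((X[:,:2]*1000).astype(np.float32));print("saddle",len(X),r,X[:,2].max())
E
python3 -m pendant '26 -53 0 0 0 -7;26 -53 0 0 0 -7;26 -53 0 0 0 -7;26 -53 0 0 0 -7;26 -53 0 0 0 -7;26 -53 0 0 0 -7;26 -53 0 0 0 -7;26 -53 0 0 0 -7'
```

```text
[0.49179343 0.06097463 0.09303727] [ 0.47112393 -0.11375437  0.07043774] [0.51177799 0.24963834 0.1005915 ]
bar [0.06094725 0.998141   0.49170738 0.06263824] 86.505806
saddle 86 ((557.5252685546875, 15.642791748046875), (18.905397415161133, 190.4090118408203), 88.24794006347656) 1.3580395137848926
clock: 1.9
tool_pos: [0.434, 0.1572, 0.2537]
eef_rot: [0.0, 0.625, 0.781, 0.001]
force: [1.1, 0.8, 0.2]
finger_gap: 0.0851
grip_force: 0.0
```

View pics/c.png

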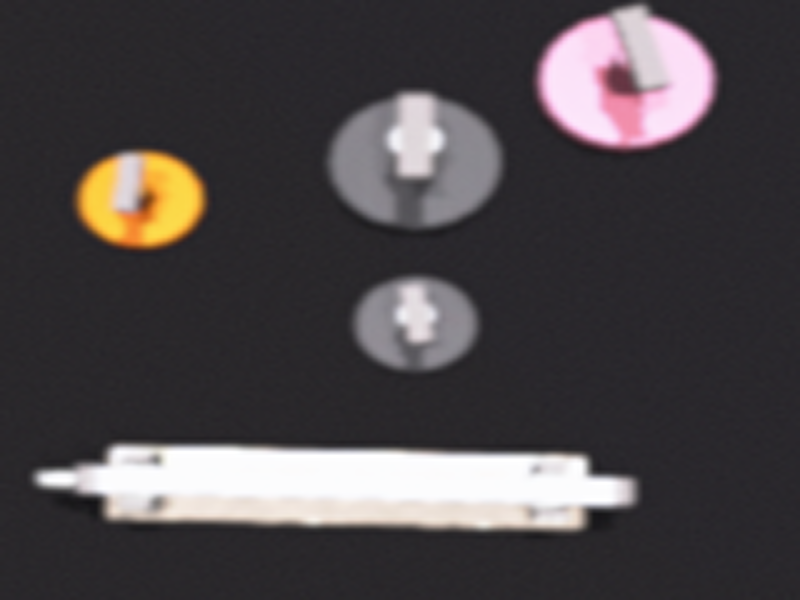

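The crop shows the small grey stand at crop px (415,315). The larger grey one is behind it, and orange and pink are off to the sides. So the small grey is right, and its block is turned a little.

```bash
python3 -m pendant '28 -51 10 0 0 -8.2;28 -51 10 0 0 -8.2;0 0 0 0 0 0'
python3 - <<'E'
from h import *
p=snapshot("wrist")
cv2.imwrite("pics/d.png",cv2.resize(p["color"],(800,600)))
print(p["R"].round(2).tolist(),p["t"].round(3), (-p["R"].T@p["t"]).round(3))
for o in("bar","cradle","saddle"):
    for d in finder.pinpoint(p,o)[:4]: print(o,np.round(d["centre"],4),round(d["conf"],2))
v,u=np.mgrid[0:384,0:512];X=world(p,u.ravel(),v.ravel())
c=(p["range_z"].ravel()>0.1)
def rect(s,n):
    Y=X[c&s]; 
    if len(Y)>10:
        r=cv2.minAreaRect((Y[:,:2]*1000).astype(np.float32));print(n,len(Y),r,np.median(Y[:,2]))
x,y,z=X.T
rect((abs(x-.629)<.05)&(abs(y-.012)<.05)&(z>.07)&(z<.095),"saddle")
rect((abs(x-.49)<.05)&(z>.085)&(z<.12)&(y>-.2)&(y<.24),"bar")
Y=X[c&(abs(x-.49)<.04)&(z>.085)&(z<.12)]
l=cv2.fitLine(Y[:,:2].astype(np.float32),cv2.DIST_HUBER,0,.001,.001).ravel();print(l,np.degrees(np.arctan2(l[1],l[0])))
print(robot.sense()["tool_pos"],robot.sense()["moment"],robot.sense()["force"])
E
```

```text
clock: 2.28
tool_pos: [0.4911, 0.0535, 0.2744]
eef_rot: [0.001, 0.731, 0.683, 0.001]
force: [-0.8, 0.2, -0.7]
finger_gap: 0.0854
grip_force: 0.0
[[1.0, -0.07, 0.0], [-0.07, -0.94, 0.33], [-0.02, -0.33, -0.94]] [-0.486  0.032  0.428] [0.496 0.138 0.395]
bar [0.4929 0.0551 0.0644] 0.97
cradle [0.4922 0.0602 0.001 ] 0.88
saddle [0.6303 0.0109 0.0811] 0.74
saddle 704 ((628.7700805664062, 13.69895076751709), (46.62191390991211, 18.525493621826172), 6.153310775756836) 0.07952518505426137
bar 6142 ((491.0413818359375, 45.00148010253906), (323.9709167480469, 20.017044067382812), 86.54037475585938) 0.09378810531070117
[0.06054233 0.9981656  0.49272713 0.07283507] 86.52905
[0.48865077 0.05796286 0.27292784] [-0.01815762  0.01174894 -0.01296195] [-0.15932857  0.06455513  0.14868149]
```

View pics/d.png

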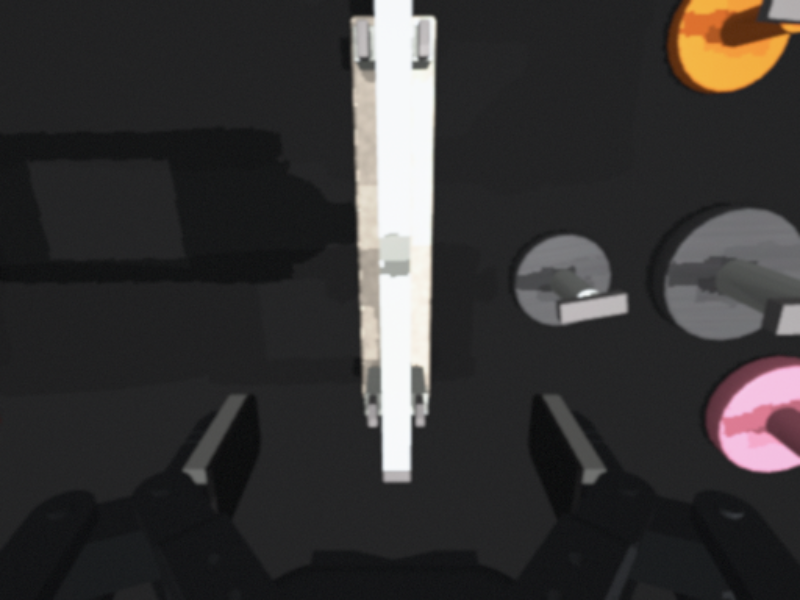

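The wrist view shows the bar along the image's vertical axis (x≈397 px) and the small grey saddle at (593,307). The saddle's long axis is at about 6°. I'll grip at mid-length for a first trial lift.

```bash
python3 -m pendant '1 -1 -48 0 0 0.4;1 -1 -48 0 0 0;1 -1 -47 0 0 0;0 0 -25 0 0 0;0 0 -15 0 0 0;0 0 0 0 0 0'
python3 - <<'E'
from h import *
s=robot.sense();print(s["tool_pos"],s["force"],s["moment"],s["eef_rot"])
E
```

```text
clock: 3.22
tool_pos: [0.4914, 0.0549, 0.0896]
eef_rot: [-0.001, 0.726, 0.688, -0.001]
force: [0.0, 0.1, 0.9]
finger_gap: 0.0854
grip_force: 0.0
[0.49141926 0.05488984 0.08959573] [0.01207622 0.11944515 0.85087576] [ 0.04868881  0.01166932 -0.0363841 ] [-7.02119037e-04  7.25548637e-01  6.88170244e-01 -6.29941865e-04]
```

Close, then lift 6 mm slowly.

```bash
python3 -m pendant '0 0 0 0 0 0;0 0 0 0 0 0;0 0 0 0 0 0;0 0 0 0 0 0;0 0 0 0 0 0;0 0 0 0 0 0;0 0 0 0 0 0;0 0 0 0 0 0' -1
cat > s.py <<'E'
from h import *
s=[]
for i in range(3):
    p=snapshot("wrist");q=robot.sense();s.append(np.r_[q["tool_pos"],q["force"],q["moment"]])
s=np.array(s).mean(0);print(s.round(3))
v,u=np.mgrid[0:384,0:512];X=world(p,u.ravel(),v.ravel());x,y,z=X.T
c=(p["range_z"].ravel()>.1)&(abs(x-s[0]+.06*(s[1]-y)*0)<.035)&(abs(z-s[2])<.03)&(z>.078)&(abs(y-s[1])<.2)
Y=X[c]
Y=Y[(Y[:,1]-s[1]>.05)|(Y[:,1]-s[1]<-.05)]
for a,b in((-.18,-.05),(.05,.2)):
    d=Y[:,1]-s[1];k=(d>a)&(d<b)
    if k.sum()>20: print(a,b,k.sum(),np.median(Y[k],0).round(4),"zslope/deg",np.degrees(np.arctan(np.polyfit(d[k],Y[k,2],1)[0])).round(2))
E
python3 s.py
python3 -m pendant '0 0 1 0 0 0;0 0 1 0 0 0;0 0 1 0 0 0;0 0 1 0 0 0;0 0 1 0 0 0;0 0 1 0 0 0;0 0 0 0 0 0;0 0 0 0 0 0'; python3 s.py
```

```text
clock: 4.22
tool_pos: [0.4928, 0.0539, 0.0911]
eef_rot: [0.0, 0.726, 0.687, 0.0]
force: [-1.3, 0.1, 5.6]
finger_gap: 0.0193
grip_force: 60.5
[ 0.493  0.054  0.091 -1.674  0.554  6.307  0.048  0.282 -0.077]
0.05 0.2 9622 [0.4968 0.1387 0.0937] zslope/deg -0.11
clock: 5.38
tool_pos: [0.4923, 0.054, 0.0963]
eef_rot: [-0.0, 0.726, 0.688, -0.0]
force: [-0.1, -0.4, -6.6]
finger_gap: 0.0188
grip_force: 58.8
[ 4.920e-01  5.400e-02  9.600e-02  2.390e-01  7.600e-01 -6.696e+00
 -2.550e-01  6.000e-03 -7.000e-03]
0.05 0.2 9593 [0.4963 0.1389 0.0985] zslope/deg -0.34
```

The moment puts the balance point about 38 mm towards +y. I'll set the bar back down, shift and retry.

```bash
python3 -m pendant '0 0 -1.5 0 0 0;0 0 -1.5 0 0 0;0 0 -1.5 0 0 0;0 0 -1 0 0 0;0 0 -0.5 0 0 0;0 0 0 0 0 0'
python3 -m pendant '0 0 0 0 0 0;0 0 0 0 0 0;0 0 0 0 0 0;1 13 0 0 0 0;1 13 0 0 0 0;0.5 13 0 0 0 0;0 0 0 0 0 0;0 0 0 0 0 0' 0.4; python3 s.py
python3 -m pendant '0 0 0 0 0 0;0 0 0 0 0 0;0 0 0 0 0 0;0 0 0 0 0 0;0 0 0 0 0 0;0 0 0 0 0 0' -1
python3 s.py
python3 -m pendant '0 0 1 0 0 0;0 0 1 0 0 0;0 0 1 0 0 0;0 0 1 0 0 0;0 0 1 0 0 0;0 0 1 0 0 0;0 0 0 0 0 0;0 0 0 0 0 0'; python3 s.py
```

```text
clock: 6.28
tool_pos: [0.4923, 0.0539, 0.0911]
eef_rot: [-0.0, 0.726, 0.688, -0.0]
force: [-5.1, -1.5, 3.2]
finger_gap: 0.019
grip_force: 60.2
clock: 7.28
tool_pos: [0.4947, 0.0931, 0.0902]
eef_rot: [0.0, 0.726, 0.688, -0.0]
force: [0.2, -0.6, 0.3]
finger_gap: 0.0597
grip_force: 0.0
[ 0.495  0.093  0.09   0.076 -0.066 -0.024  0.012 -0.005  0.012]
0.05 0.2 9711 [0.4984 0.1776 0.0937] zslope/deg -0.07
clock: 8.18
tool_pos: [0.4948, 0.0928, 0.0905]
eef_rot: [0.0, 0.726, 0.688, -0.0]
force: [-2.6, -1.6, 5.1]
finger_gap: 0.0193
grip_force: 60.0
[ 0.495  0.093  0.09  -2.958 -1.785  5.273 -0.31   0.406 -0.036]
0.05 0.2 9678 [0.4987 0.1776 0.0937] zslope/deg -0.11
clock: 9.32
tool_pos: [0.4948, 0.093, 0.0963]
eef_rot: [0.0, 0.726, 0.688, 0.0]
force: [-0.1, 0.7, -6.7]
finger_gap: 0.0189
grip_force: 58.7
[ 4.950e-01  9.300e-02  9.600e-02  3.340e-01  2.740e-01 -6.296e+00
  3.600e-02  1.500e-02 -5.000e-03]
0.05 0.2 9696 [0.4986 0.1778 0.0994] zslope/deg -0.08
```

```bash
cat > m.py <<'E'
from h import *
s=[]
for i in range(16):
    snapshot("wrist");q=robot.sense();s.append(np.r_[q["tool_pos"],q["force"],q["moment"]])
s=np.array(s);m=s.mean(0);print(m.round(4),(s.std(0)/4).round(4)[3:],"d",m[6]/-7.0,m[6]/m[5])
E
python3 m.py
```

```text
[ 4.9480e-01  9.3000e-02  9.6300e-02 -9.8500e-02 -7.2600e-02 -6.3357e+00
  1.6000e-02  5.1000e-03 -9.4000e-03] [0.0905 0.085  0.0861 0.0077 0.0073 0.007 ] d -0.002284275466596744 -0.002523787322361281
```

The balance point is about 2 mm towards -y of the TCP. Now lift clear and carry it to hover above the saddle.

```bash
python3 -m pendant '0 0 6 0 0 0;0 0 10 0 0 0;0 0 12 0 0 0;0 0 11 0 0 0;0 0 6 0 0 0;5 -3 0 0 0 0;12 -7 0 0 0 1;18 -10 0 0 0 1.5'
python3 -m pendant '22 -13 0 0 0 1.8;24 -14 0 0 0 1.8;22 -13 0 0 0 1.8;18 -10 0 0 0 1.2;10 -6 0 0 0 0.6;4 -2 0 0 0 0;0 0 0 0 0 0;0 0 0 0 0 0'
python3 m.py
python3 - <<'E'
from h import *
p=snapshot("wrist"); cv2.imwrite("pics/e.png",cv2.resize(p["color"],(800,600)))
for n,q in(("wrist",p),("side",snapshot("side"))):
  for d in finder.pinpoint(q,"saddle")[:4]+finder.pinpoint(q,"bar")[:1]: print(n,np.round(d["centre"],4),round(d["conf"],2))
v,u=np.mgrid[0:384,0:512];X=world(p,u.ravel(),v.ravel());x,y,z=X.T
Y=X[(p["range_z"].ravel()>.1)&(abs(x-.63)<.05)&(abs(y-.013)<.05)&(z>.075)&(z<.086)]
print(len(Y),cv2.minAreaRect((Y[:,:2]*1000).astype(np.float32)) if len(Y)>5 else 0)
Y=X[(p["range_z"].ravel()>.1)&(abs(x-.62)<.05)&(z>.13)&(z<.16)&(y>.06)]
l=cv2.fitLine(Y[:,:2].astype(np.float32),cv2.DIST_HUBER,0,.001,.001).ravel();print(l,np.degrees(np.arctan2(l[1],l[0])))
E
```

```text
clock: 11.28
tool_pos: [0.5303, 0.0725, 0.1407]
eef_rot: [-0.0, 0.71, 0.704, -0.0]
force: [-0.1, -0.1, -7.0]
finger_gap: 0.0189
grip_force: 59.2
clock: 12.28
tool_pos: [0.6292, 0.0154, 0.1411]
eef_rot: [-0.0, 0.665, 0.747, -0.0]
force: [-0.6, 0.1, -6.2]
finger_gap: 0.0191
grip_force: 59.3
[ 6.2970e-01  1.5100e-02  1.4140e-01  2.4780e-01  2.7500e-01 -6.5243e+00
  2.3200e-02 -8.0000e-04 -5.0000e-03] [0.1422 0.1301 0.1419 0.0073 0.0057 0.0085] d -0.0033156890623900507 -0.0035574364087896364
wrist [0.7692 0.0085 0.1135] 0.97
wrist [ 0.6347 -0.0222  0.1133] 0.94
side [0.765  0.0075 0.1108] 0.9
side [0.6278 0.0172 0.0797] 0.84
side [ 0.8347 -0.1323  0.1161] 0.8
side [0.7421 0.1897 0.0832] 0.62
side [ 0.6374 -0.0254  0.1107] 0.82
492 ((628.9978637695312, 12.34643268585205), (46.10301208496094, 14.38319206237793), 6.766502857208252)
[ 0.11916868 -0.992874    0.6197112   0.09611028] -83.15587
```

View pics/e.png

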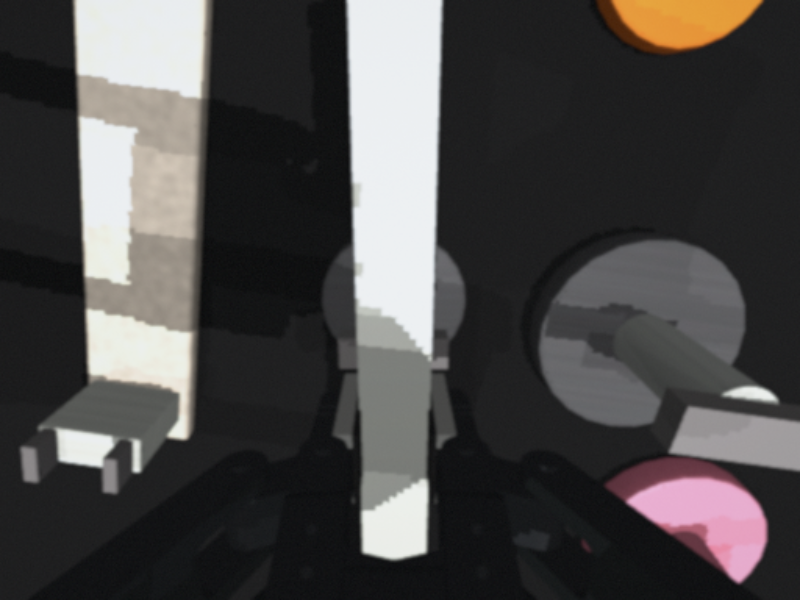

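The wrist view shows the bar at x≈395 px over the saddle, whose ends stick out on both sides at (348,355) and (440,355). The fit gives a centre of (629.0, 12.35) mm, and the balance point and yaw agree with it. Lower gently.

```bash
python3 -m pendant '0 0 -7 0 0 0;0 0 -8 0 0 0;0 0 -7 0 0 0;0 0 -4 0 0 0;0 0 -2 0 0 0;0 0 -1.2 0 0 0;0 0 0 0 0 0;0 0 0 0 0 0'
python3 -m pendant '0 0 -0.5 0 0 0;0 0 -0.5 0 0 0;0 0 0 0 0 0;0 0 0 0 0 0'; python3 s.py
```

```text
clock: 14.38
tool_pos: [0.63, 0.015, 0.1124]
eef_rot: [0.0, 0.665, 0.746, 0.0]
force: [0.2, -0.8, -6.3]
finger_gap: 0.0189
grip_force: 59.3
clock: 14.88
tool_pos: [0.6298, 0.015, 0.1111]
eef_rot: [0.0, 0.665, 0.746, 0.0]
force: [-0.1, 0.3, -6.9]
finger_gap: 0.019
grip_force: 59.3
[ 6.300e-01  1.500e-02  1.110e-01  7.700e-02 -5.970e-01 -6.025e+00
  2.200e-02  4.000e-03 -4.000e-03]
0.05 0.2 9663 [0.6195 0.0995 0.1143] zslope/deg -0.05
```

```bash
python3 -m pendant '0 0 -0.3 0 0 0;0 0 -0.3 0 0 0;0 0 0 0 0 0;0 0 0 0 0 0'; python3 m.py
```

```text
clock: 15.52
tool_pos: [0.6298, 0.015, 0.1106]
eef_rot: [0.0, 0.665, 0.746, 0.0]
force: [-1.2, -0.3, -5.4]
finger_gap: 0.0191
grip_force: 59.5
[ 0.6298  0.015   0.1106 -0.7381 -0.0205 -4.978   0.0274  0.1128 -0.0091] [0.1257 0.1224 0.1459 0.0047 0.0102 0.0048] d -0.003915241114613776 -0.005505518565939874
```

```bash
python3 -m pendant '0 0 -0.3 0 0 0;0 0 -0.3 0 0 0;0 0 0 0 0 0;0 0 0 0 0 0'; python3 m.py
```

```text
clock: 16.82
tool_pos: [0.6299, 0.015, 0.1105]
eef_rot: [0.0, 0.665, 0.746, 0.0]
force: [-4.8, 0.1, 4.4]
finger_gap: 0.0189
grip_force: 60.6
[ 6.2990e-01  1.5000e-02  1.1050e-01 -5.2749e+00  2.6220e-01  4.2162e+00
  4.3800e-02  9.2310e-01  3.9000e-03] [0.1614 0.1665 0.0859 0.005  0.0068 0.0064] d -0.006258105381787309 0.010390061061328084
```

```bash
python3 -m pendant '0 0 0.3 0 0 0;0 0 0 0 0 0;0 0 0 0 0 0'; python3 -m pendant '0 0 0 0 0 0;0 0 0 0 0 0;0 0 0 0 0 0;0 0 0 0 0 0' -0.3; python3 s.py; python3 s.py
```

```text
clock: 18.0
tool_pos: [0.6299, 0.015, 0.1105]
eef_rot: [0.0, 0.665, 0.746, 0.0]
force: [-5.2, -0.1, 4.1]
finger_gap: 0.0188
grip_force: 60.6
clock: 18.5
tool_pos: [0.63, 0.0149, 0.1102]
eef_rot: [0.0, 0.665, 0.746, 0.0]
force: [-0.1, 0.4, -0.9]
finger_gap: 0.03
grip_force: 0.0
[ 0.63   0.015  0.11  -0.287 -0.595  0.044 -0.011 -0.007  0.007]
0.05 0.2 9700 [0.6196 0.0994 0.1138] zslope/deg -0.01
[ 0.63   0.015  0.11  -0.007 -0.417 -0.316  0.     0.008 -0.024]
0.05 0.2 9714 [0.6196 0.0994 0.1138] zslope/deg 0.04
```

The bar stays level when released. Open the gripper and withdraw straight up.

```bash
python3 -m pendant '0 0 0 0 0 0;0 0 0 0 0 0;0 0 0 0 0 0;0 0 3 0 0 0;0 0 6 0 0 0;0 0 12 0 0 0;0 0 20 0 0 0;0 0 30 0 0 0' 0.3; python3 -m pendant '0 0 40 0 0 0;0 0 40 0 0 0;0 0 20 0 0 0;0 0 0 0 0 0'
python3 - <<'E'
from h import *
p=snapshot("side"); cv2.imwrite("pics/f.png",cv2.resize(p["color"][120:270,170:370],(800,600),interpolation=cv2.INTER_CUBIC))
p=snapshot("wrist");v,u=np.mgrid[0:384,0:512];X=world(p,u.ravel(),v.ravel());x,y,z=X.T
Y=X[(p["range_z"].ravel()>.1)&(abs(x-.625)<.04)&(z>.1)&(z<.13)&(y>-.22)&(y<.17)]
print(len(Y),Y.min(0),Y.max(0),np.degrees(np.arctan(np.polyfit(Y[:,1],Y[:,2],1)[0])))
E
```

```text
clock: 19.8
tool_pos: [0.6295, 0.015, 0.1824]
eef_rot: [-0.0, 0.665, 0.746, -0.0]
force: [-0.8, 0.5, -0.6]
finger_gap: 0.0557
grip_force: 0.0
clock: 20.3
tool_pos: [0.6307, 0.0149, 0.2837]
eef_rot: [0.002, 0.665, 0.746, 0.001]
force: [-0.5, -0.5, -0.8]
finger_gap: 0.0557
grip_force: 0.0
6684 [ 0.60395802 -0.19339371  0.10000264] [0.66300942 0.16751215 0.1168712 ] -0.41647327575649296
```

View pics/f.png

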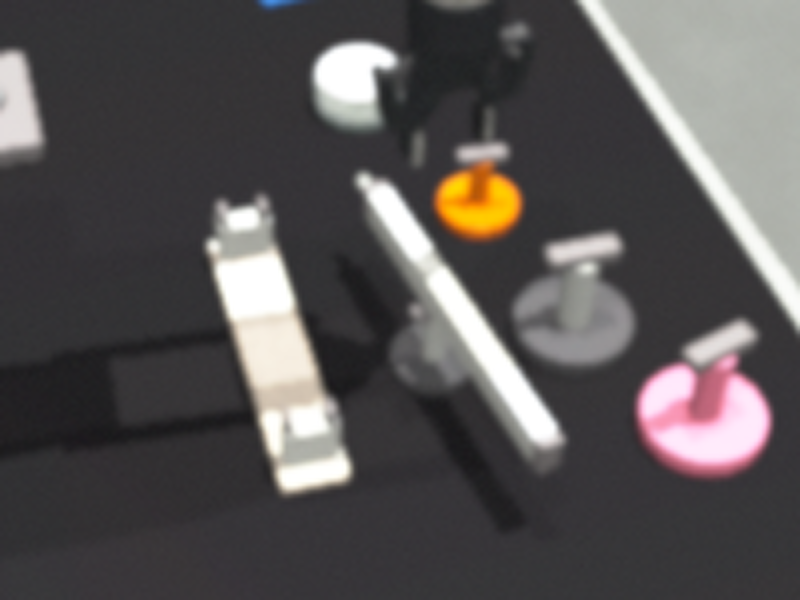

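The side crop shows the bar level across the small grey saddle (crop px 430,320), with the gripper clear above and nothing else moved. Hand in.

```bash
python3 -c "
from bench import workorder;print(workorder.hand_in())"
```

```text
the job is handed in; nothing more can be done
None
```

The job is handed in: the bar rests level on its own across the small grey saddle at its balance point, about 36 mm from mid-length towards the stub, with the gripper clear and nothing else seen to move; the judge's result was not shown.

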